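# Seat a spigot pin against the gauge stop under the inspection camera

### The arm

A 6-joint arm with a two-finger parallel gripper is mounted at the origin on the work surface. World frame = base frame: x ahead of the robot, y to its left, z up, the work surface at z = 0. Lengths are in mm, angles in rad, forces in N, time in s.
With the tool pointing down it reaches from about 400 to 925 mm from the base axis. Payload 12.5 kg.
Tool frame: the origin (TCP) lies midway between the tips of the shut fingers; the grasp point (between the pads) lies 19 mm behind it; z points along the fingers, y is the line along which they close (so a half turn about z gives the same grasp; the last joint's range is limited). The gripper opens to 95 mm and grips with 3 to 60 N. Pads are 20 mm wide; open, the fingers measure 119 mm over their backs; the gripper's body (75 mm by 180 mm) begins 59 mm behind the grasp point.
Start: joints at [1.166, 0.491, 1.559, -0, 1.092, -0.106], TCP at [183.966, 597.33, 214.661] pointing down, gripper open.
Joint ranges: [-3.1, 3.1], [-0.84, 2.19], [0.05, 2.79], [-1.13, 4.28], [0.06, 2.93], [-2.69, 2.69]. Speed limits (rad/s): [2.22, 2.22, 2.79, 3.14, 3.14, 3.14].

### API

Orientations are given as [roll, pitch, yaw] about the fixed x, y, z axes, in that order (R = Rz(yaw) Ry(pitch) Rx(roll)).
In Python, from cell import state, read_camera, camera_info, env gives the robot as it stands.
- The arm moves only by the tool move_arm, never from a script. Its argument "commands" is a list of rows, each a list of 3 entries, a list of its own where there are three numbers: the shift along the world's x, y, z in cm, then the turn, a rotation vector about the world's x, y, z in degrees, then the opening, from 0 (shut) to 1 (fully open). A call has 1 to 10 rows; each row shifts and turns the commanded pose from where the row before left it; what a row does not reach is not made up. A row lasts 1/10 s, in which the tool goes at most 50 mm and 8.59 degrees, less where a joint would pass 70% of its speed; a pose out of reach is approached as far as the arm can. A call with a gripper value outside its range is refused whole. The fingers move at their own pace and stop on an object; the grip force is fixed at half the most. Time passes only in rows, so rows that do not move let the fingers close. It gives the time, the measured TCP pose, the force, the opening and the grip force at its end, in the units of the state.
- state(): the state, without advancing time (a new reading comes with each control period).
- read_camera(name): name is "scene" or "top"; returns the picture (400x640x3 uint8, blue, green, red); there is no depth.
- camera_info(name): a dict with "K" (3x3 intrinsics, pixels), "cam_to_world" (4x4, takes a point from camera to world coordinates). Camera axes: x right, y down, z forward; pixel columns grow to the right and rows downward; lengths in mm; the calibration is good to about 2 mm. A picture is of the moment at which its call begins. camera_info takes no time and is no camera call.
- env.job_done(): hands the job in; it is judged then, once.
The state is a dict: "t": time; "joints": joint angles; "qvel": joint speeds; "tau": joint torques, N m; "eef_pos": TCP position; "tcp_rot": TCP orientation; "ft_force": force on the tool from outside, world axes, zero at the start; "moment": the same for the moment, N m; "opening": opening from 0.0 (shut) to 1.0 (fully open); "grip_force": force on a finger pad.
Only numpy, scipy, OpenCV 4.12 (cv2) and the standard library are available. Lean on these libraries where they do the work, as an engineer would, in place of code of your own. Each camera call takes 0.05 s, during which the arm holds its last target. There are 200 camera calls.

### The job

Take the pin with the thin spigot from the nest plate, lay it in the open front part of the V-groove with the spigot pointing towards the camera and let go. Then, reaching in under the camera shelf without touching any of the camera mount, push it gently along the groove until the spigot end is fully home against the stop, its sensing tip pressed in flush, without forcing the sprung stop back; leave it lying there untouched, and leave the other two pins in their nests.

Things in the scene. Friction and masses are not known exactly. Their poses are not given: they have to be found in the camera images.
- spigot_pin: The pin to gauge: plain steel, 0.42 to 0.6 kg. Thick cylinder 36 mm diameter, 60 mm long, with a concentric spigot 18 mm diameter, 24 mm long on one end. Origin on the axis, middle of the thick part; x along the axis to the spigot: rear face x = -30 mm, shoulder +30, spigot end +54. Starts level in one of the nest plate's places, spigot to the robot's right, axis 45 mm above the table.
- spigot_tip (a point): Centre of the spigot's end face on the pin (54 mm along x from the pin's origin).
- plain_pin: A steel pin without a spigot, 36 mm in diameter, 70 mm long, in another place of the nest plate; origin on its axis, 30 mm from its left end. To be left alone.
- coned_pin: A steel pin 36 mm in diameter, 60 mm long plus a blunt 13 mm cone on its right end, in the remaining place of the nest plate; origin on its axis, 30 mm from its left end. To be left alone.
- nest: White fixed plate 100 (x) by 210 (y) by 10 mm thick, origin at the centre of its underside. Three pin places along x at y = -66, 0 and +66 mm, each with two 8 mm wide V supports at x = -27 and +27 mm; between the supports the space beside the pin is open down to 10 mm above the table.
- vblock: Fixed steel V-rail on a base plate (100 mm wide, 10 thick). Origin at the centre of its underside; x along the groove towards the stop. Rail x = -120 to +120 mm, only 29 mm wide, top 49 mm up, 90 degree groove. A 36 mm pin in it has its axis at y = 0, z = 60 mm and overhangs the rail by 3.5 mm each side: fingers can straddle both. Dry friction resists the pin by 1.4 to 4 N.
- groove_mouth (a point): On the axis of a 36 mm pin in the groove, at the near end of the rail (x = -120 mm, z = 60 mm of the V-rail). From here to x = -14 mm the groove is open above. The stop stands in the groove under the camera shelf; its face lies between x = +80 and +98 mm of the V-rail, set anew each time and not reported.
- camera_head: Fixed camera mount over the far half of the groove, not to be touched; origin and axes as the V-rail. Level shelf 70 mm wide, 5 thick, x = -14 to +132 mm, underside 108 mm above the table (48 above the pin's axis); on it lens and camera, 48 mm across, at x = +66 mm, up to 280 mm; upright plate 90 mm wide, 310 high at x = +132 to +144 mm. Its sides are open.
- probe (a joint): Sensing tip, a 6 mm steel plunger that stands 4 mm out of the stop's face at the pin's axis: 0 = fully out, 0.004 m = pressed in flush with the face. Light spring, 0.15 to 0.75 N; the pin's friction holds it in once home.
- anvil (a joint): The stop's steel face (28 mm square): it is sprung against overload. 0 = at rest; it yields only to more than 8 N (then 1.5 N per mm) and returns. It must not be forced back by more than 2.5 mm (about 12 N).
- shelf_edge (a point): Middle of the lower near edge of the camera shelf. When the pin is home its rear face is 10 to 28 mm in under this edge, so a vertical tool behind it would hit the shelf: the tool must lean back towards the groove's mouth by about 35 to 45 degrees while it pushes.
Things that resemble listed ones, but are neither listed nor needed, are in the scene too. Leave any brown or purple look-alike of the spigot_pin alone.

How it is judged:
By the outcome, as a careful person would: the job done as asked, in the order asked, and still so for the second after the job is handed in, with the robot touching nothing.
It also fails if it takes over 64 s, if anything falls off the work surface, if the arm or the gripper's body presses on something with over 40 N, if the wrist force passes 120 N, or if a joint passes its speed limit or range.

## Working session

There is one attempt and no reset: what is moved stays moved. The work goes in short steps, Python scripts to look and compute and a tool call to move; the robot and the scene stay as the last step left them, time stands still between calls to the robot, and variables do not carry over. Pictures are saved under pics/ and viewed, at most 10 in all, crops included, and the job is handed in when it is done.

Besides the shell and the picture viewer there is one more tool, called after "Request:" by a JSON object that holds its "op" and its "data". move_arm: Moves the arm, as the interface text tells. Its arguments: {"type":"object","properties":{"commands":{"type":"array"}},"required":["commands"]}

```bash
mkdir -p pics; python3 - <<'E'
from cell import *
import cv2,numpy as np
s=state();print({k:np.round(v,3).tolist() for k,v in s.items()})
for n in("scene","top"):
    cv2.imwrite(f"pics/{n}0.png",read_camera(n)); c=camera_info(n);print(n,np.round(c["K"],1).tolist(),np.round(c["cam_to_world"],3).tolist())
E
```

```text
{'t': 0.0, 'joints': [1.166, 0.492, 1.559, -0.0, 1.092, -0.106], 'qvel': [0.001, 0.001, -0.001, 0.0, 0.001, 0.002], 'tau': [-0.003, -61.265, -25.817, 0.069, 0.048, -0.0], 'eef_pos': [183.885, 597.091, 214.048], 'tcp_rot': [-3.14, -0.0, 2.843], 'ft_force': [-0.564, -0.34, 0.322], 'moment': [0.006, 0.029, -0.072], 'grip_force': 0.0, 'opening': 1.001}
scene [[493.0, 0.0, 315.3], [0.0, 493.0, 192.6], [0.0, 0.0, 1.0]] [[0.455, 0.591, -0.666, 1111.068], [0.891, -0.296, 0.345, -264.371], [0.007, -0.75, -0.661, 693.536], [0.0, 0.0, 0.0, 1.0]]
top [[399.6, 0.0, 320.0], [0.0, 399.6, 210.5], [0.0, 0.0, 1.0]] [[0.025, -0.992, 0.124, 403.495], [-1.0, -0.026, -0.008, 61.005], [0.011, -0.124, -0.992, 902.453], [0.0, 0.0, 0.0, 1.0]]
```

View pics/scene0.png

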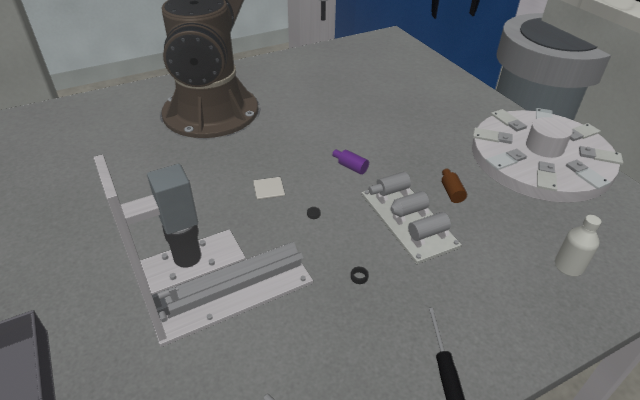

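View pics/top0.png

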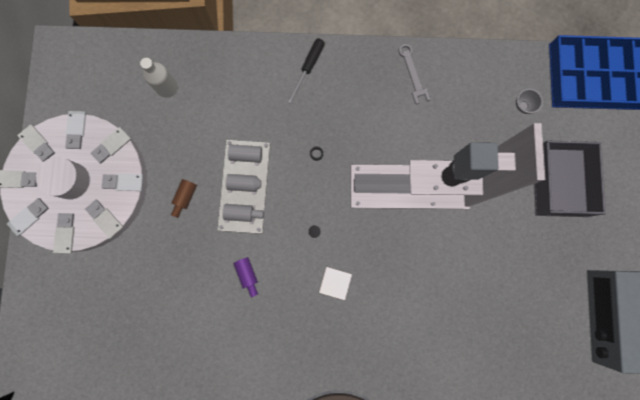

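Candidates in the top view are the grey pin with a spigot at (240,213), the coned pin at (243,184), the plain pin at (245,153), the purple look-alike at (246,277) and the brown one at (183,198). By the description I choose the grey pin at (240,213). Its scene position is (390,186).

```bash
python3 - <<'E'
import cv2,numpy as np
t=cv2.imread("pics/top0.png");s=cv2.imread("pics/scene0.png")
def c(im,x,y,w,h,f):return cv2.resize(im[y:y+h,x:x+w],None,fx=f,fy=f,interpolation=cv2.INTER_CUBIC)
cv2.imwrite("pics/nest.png",np.hstack([c(t,210,130,66,110,5.0),c(s,355,160,110,110,5.0)])[:, :800] if 0 else np.hstack([c(t,210,132,68,106,5),c(s,356,162,90,106,5)]))
cv2.imwrite("pics/vb.png",np.vstack([c(t,340,140,200,75,4),c(s,140,235,200,75,4)]))
E
```

```text
(no output)
```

View pics/nest.png

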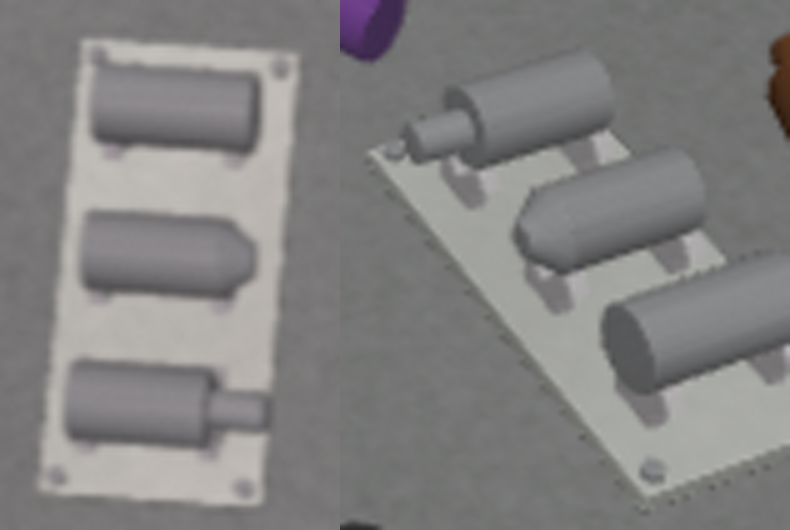

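View pics/vb.png

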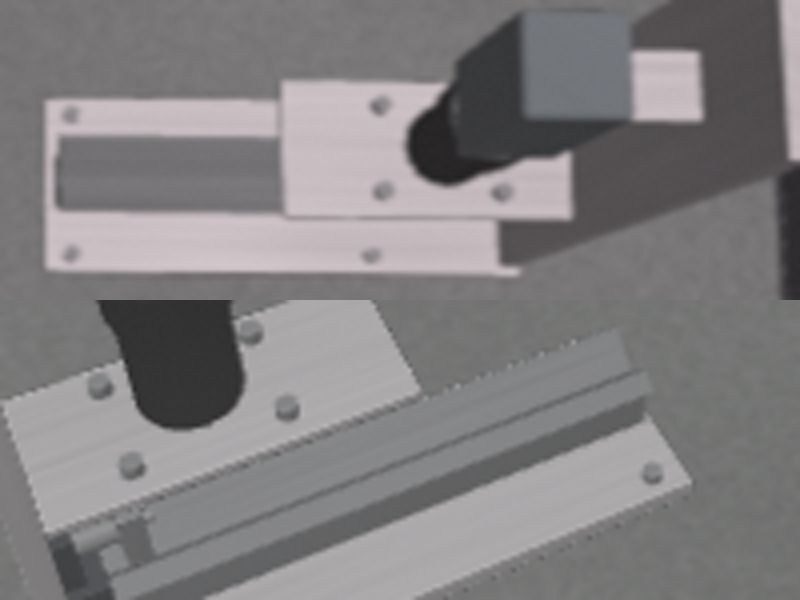

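The close crop confirms the grey spigot pin, with its spigot end at top crop (269,410) and scene crop (417,140). The other two nest pins are the coned and the plain one. The second picture shows the rail's near end at (58,137) to (62,210) and the shelf's near edge at (281,81) to (285,217).

```bash
cat > h.py <<'E'
import numpy as np
from cell import camera_info
C={n:camera_info(n) for n in("scene","top")}
def ray(n,p):
    M=C[n]["cam_to_world"];M=np.array(M);d=M[:3,:3]@np.linalg.solve(np.array(C[n]["K"]),[p[0],p[1],1.]);return M[:3,3],d/np.linalg.norm(d)
def tri(pt,ps):
    o1,d1=ray("top",pt);o2,d2=ray("scene",ps)
    t=np.linalg.lstsq(np.c_[d1,-d2],o2-o1,rcond=None)[0];a=o1+t[0]*d1;b=o2+t[1]*d2
    return (a+b)/2,np.linalg.norm(a-b)
def onz(n,p,z):
    o,d=ray(n,p);return o+d*(z-o[2])/d[2]
def axis(t1,t2,s1,s2):
    # line = intersection of the planes through the two midlines
    P=[]
    for n,a,b in(("top",t1,t2),("scene",s1,s2)):
        o,d=ray(n,a);_,e=ray(n,b);m=np.cross(d,e);m/=np.linalg.norm(m);P.append((m,m@o))
    u=np.cross(P[0][0],P[1][0]);u/=np.linalg.norm(u);return P,u
nt=lambda u,v:((u+.5)/5-.5+210,(v+.5)/5-.5+132)
ns=lambda u,v:((u-340+.5)/5-.5+356,(v+.5)/5-.5+162)
vt=lambda u,v:((u+.5)/4-.5+340,(v+.5)/4-.5+140)
vs=lambda u,v:((u+.5)/4-.5+140,(v-300+.5)/4-.5+235)
E
python3 - <<'E'
from h import *
np.set_printoptions(precision=1,suppress=True)
print("nest corners z10 top",*[onz("top",nt(*p),10) for p in((82,39),(300,54),(38,491),(263,505))])
print("nest scene",*[onz("scene",ns(*p),10) for p in((368,152),(645,497))])
print("nest tri TR?",tri(nt(263,505),ns(368,152)),tri(nt(300,54),ns(645,497)))
print("spigot end",tri(nt(269,410),ns(417,140)))
P,u=axis(nt(66,402),nt(212,407),ns(472,126),ns(603,89))
for y in(170,200,230,):
    A=np.array([P[0][0],P[1][0],[0,1,0]]);print("axis",np.linalg.solve(A,[P[0][1],P[1][1],y]),u)
print("spigot/top z45 end, rear",onz("top",nt(269,410),45),onz("top",nt(66,402),45),onz("top",nt(212,407),45))
print("scene z45",onz("scene",ns(417,140),45),onz("scene",ns(465,127),45))
print("base near",tri(vt(45,270),vs(690,485)),onz("top",vt(45,100),10),onz("top",vt(45,270),10),onz("scene",vs(690,485),10))
print("rail end tri",tri(vt(58,137),vs(650,378)),tri(vt(62,210),vs(617,330)))
print("rail end z49",*[onz("top",vt(*p),49) for p in((58,137),(62,210))],*[onz("scene",vs(*p),49) for p in((650,378),(617,330))])
print("shelf edge",tri(vt(281,81),vs(420,393)),*[onz("top",vt(*p),113) for p in((281,81),(285,217))],onz("scene",vs(420,393),113))
E
```

```text
nest corners z10 top [673.8 273.4  10. ] [669.6 173.2  10. ] [465.7 281.8  10. ] [462.  181.3  10. ]
nest scene [464.  179.9  10. ] [672.1 171.8  10. ]
nest tri TR? (array([462.1, 181.4,   7.9]), np.float64(0.35632221151314225)) (array([670.4, 173.5,   7.3]), np.float64(0.02496805526710448))
spigot end (array([501. , 176.4,  46.7]), np.float64(1.916218050869804))
axis [501.  170.   46.2] [-0.  -1.   0.1]
axis [501.5 200.   44.4] [-0.  -1.   0.1]
axis [501.9 230.   42.7] [-0.  -1.   0.1]
spigot/top z45 end, rear [500.8 175.8  45. ] [502.  263.3  45. ] [501.4 200.4  45. ]
scene z45 [499.7 178.5  45. ] [501.5 200.1  45. ]
base near (array([548.3,  -3.7, -86. ]), np.float64(46.09539298370622)) [622.6 -14.3  10. ] [524.6 -15.8  10. ] [627.3 -18.   10. ]
rail end tri (array([592.9, -19.4,  45.9]), np.float64(1.5629027276000746)) (array([554.7, -20.3,  39.9]), np.float64(3.7198568600537913))
rail end z49 [592.6 -18.4  49. ] [552.3 -21.2  49. ] [595.1 -21.3  49. ] [563.2 -22.1  49. ]
shelf edge (array([ 611. , -126.8,  109.8]), np.float64(1.6588389774211363)) [ 610.4 -125.2  113. ] [ 540.6 -127.   113. ] [ 613.4 -128.2  113. ]
```

```bash
python3 - <<'E'
from h import *
import cv2
l=cv2.createLineSegmentDetector()
def segs(n,x,y,w,h,z,mn):
    g=cv2.imread(f"pics/{n}0.png",0)[y:y+h,x:x+w]
    for s in l.detect(g)[0][:,0]:
        if np.hypot(s[0]-s[2],s[1]-s[3])<mn:continue
        a,b=(onz(n,(s[i]+x,s[i+1]+y),z)[:2] for i in(0,2))
        if a[1]<b[1]:a,b=b,a
        d=b-a;print(n,np.round(s+[x,y,x,y]).astype(int),a.round(1),b.round(1),"slope dx/-dy deg",round(float(np.degrees(np.arctan2(d[0],-d[1]))),2),"len",round(float(np.hypot(*d))))
print("vb z10");segs("top",340,140,200,80,10,35);print("scene z49");segs("scene",140,235,185,105,49,50)
print("nest z10");segs("top",212,132,64,104,10,35)
print("pin z45");segs("top",220,202,50,25,45,10)
E
```

```text
vb z10
top [534 141 537 178] [ 691.3 -438.7] [ 602.7 -440. ] slope dx/-dy deg -89.2 len 89
top [408 164 352 164] [623.9 -16.6] [ 626.6 -145.4] slope dx/-dy deg 1.23 len 129
top [352 207 468 208] [525.1 -18.1] [ 529.7 -281.2] slope dx/-dy deg 1.0 len 263
top [461 195 353 192] [560.  -20.5] [ 558.3 -264.8] slope dx/-dy deg -0.4 len 244
top [351 166 351 206] [620.2 -13.5] [528.  -15.1] slope dx/-dy deg -89.01 len 92
top [449 160 411 159] [ 638.7 -151.2] [ 639.  -240.3] slope dx/-dy deg 0.22 len 89
top [356 173 408 174] [602.9 -25.4] [ 604.9 -145.4] slope dx/-dy deg 0.92 len 120
top [531 184 472 205] [ 537.2 -289.2] [ 588.9 -426.3] slope dx/-dy deg 20.67 len 147
scene z49
scene [300 265 184 312] [615.5 -34.6] [ 619.  -236.6] slope dx/-dy deg 0.99 len 202
scene [157 291 243 258] [ 557.8 -115.7] [ 560.3 -264.1] slope dx/-dy deg 0.97 len 148
scene [172 339 311 281] [654.2 -33. ] [ 657.9 -265. ] slope dx/-dy deg 0.92 len 232
scene [170 310 302 258] [602.4 -25.6] [ 606.4 -254.3] slope dx/-dy deg 0.99 len 229
scene [181 297 297 251] [585.4 -27.1] [ 589.5 -233.4] slope dx/-dy deg 1.12 len 206
scene [299 253 201 292] [590.9 -24.6] [ 594.  -202.1] slope dx/-dy deg 0.98 len 178
nest z10
top [218 230 260 233] [465.7 280.8] [461.5 185.8] slope dx/-dy deg -2.51 len 95
top [268 142 228 139] [674.7 269.9] [670.8 177.7] slope dx/-dy deg -2.43 len 92
top [226 140 217 229] [467.6 282.3] [672.  274.2] slope dx/-dy deg 87.75 len 205
top [263 209 269 143] [515.8 181. ] [669.2 174.3] slope dx/-dy deg 87.5 len 154
pin z45
top [252 222 226 220] [484.8 256.4] [482.2 199.3] slope dx/-dy deg -2.56 len 57
top [227 203 254 205] [521.4 255.6] [519.9 196.2] slope dx/-dy deg -1.46 len 59
top [222 217 223 205] [490.2 264.6] [517.2 263.6] slope dx/-dy deg 87.76 len 27
top [226 216 247 217] [494.5 257. ] [493.1 210.9] slope dx/-dy deg -1.67 len 46
top [248 208 226 206] [514.8 257.8] [511.2 209.1] slope dx/-dy deg -4.25 len 49
```

Request:
{"op": "move_arm", "data": {"commands": [[[3.18,-3.69,0],[0,0,-7.5],0.55],[[3.18,-3.69,0],[0,0,-7.5],0.55],[[3.18,-3.69,0],[0,0,-7.5],0.55],[[3.18,-3.69,0],[0,0,-7.5],0.55],[[3.18,-3.69,0],[0,0,-7.5],0.55],[[3.18,-3.69,0],[0,0,-7.5],0.55],[[3.18,-3.69,0],[0,0,-7.5],0.55],[[3.18,-3.69,0],[0,0,-7.5],0.55],[[3.18,-3.69,0],[0,0,-7.5],0.55],[[3.18,-3.69,0],[0,0,-7.8],0.55]]}}

```text
t: 1.1
eef_pos: [502.9, 226.5, 214.6]
tcp_rot: [-3.141, 0.0, 1.523]
ft_force: [1.0, 0.7, 0.3]
opening: 0.55
grip_force: 0.0
```

Request:
{"op": "move_arm", "data": {"commands": [[[0,0,0],[0,0,0],0.55],[[0,0,0],[0,0,0],0.55]]}}

```text
t: 1.3
eef_pos: [502.2, 227.5, 214.2]
tcp_rot: [-3.141, 0.0, 1.527]
ft_force: [-0.1, 0.4, 0.4]
opening: 0.55
grip_force: 0.0
```

Request:
{"op": "move_arm", "data": {"commands": [[[0,0,-4],[0,0,0],0.55],[[0,0,-4],[0,0,0],0.55],[[0,0,-3],[0,0,0],0.55],[[0,0,-2],[0,0,0],0.55],[[0,0.1,-1],[0,0,0],0.55],[[0,0,0],[0,0,0],0.55]]}}

```text
t: 1.9
eef_pos: [501.0, 230.2, 73.9]
tcp_rot: [-3.14, 0.001, 1.531]
ft_force: [-0.4, -0.9, 0.2]
opening: 0.551
grip_force: 0.0
```

```bash
python3 - <<'E'
from cell import *
import cv2,numpy as np
t=read_camera("top");s=read_camera("scene")
c=lambda im,x,y,w,h:cv2.resize(im[y:y+h,x:x+w],None,fx=4,fy=4,interpolation=cv2.INTER_CUBIC)
cv2.imwrite("pics/pre.png",np.hstack([c(t,200,150,90,120),c(s,340,120,110,120)]))
E
```

```text
(no output)
```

View pics/pre.png

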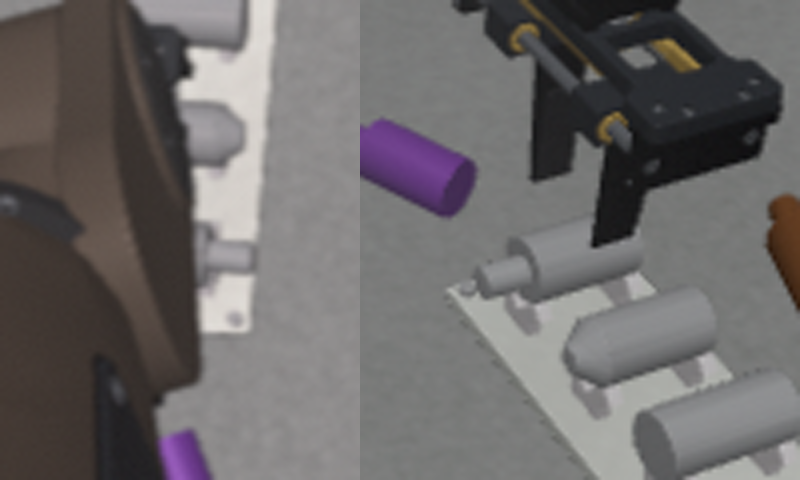

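The fingers straddle the spigot pin; the near finger is at scene crop (615,200) and the pin body at (575,260). The coned and plain pins are clear.

Request:
{"op": "move_arm", "data": {"commands": [[[0,0,-1.5],[0,0,0],0.55],[[0,0,-1.5],[0,0,0],0.55],[[0,0,-1.2],[0,0,0],0.55],[[0,0,-0.6],[0,0,0],0.55],[[0,0,0],[0,0,0],0.55],[[0,0,0],[0,0,0],0.55]]}}

```text
t: 2.6
eef_pos: [502.2, 229.4, 27.2]
tcp_rot: [3.141, -0.0, 1.529]
ft_force: [0.2, 0.6, 0.2]
opening: 0.547
grip_force: 0.0
```

Request:
{"op": "move_arm", "data": {"commands": [[[0,0,0],[0,0,0],0.3],[[0,0,0],[0,0,0],0.2],[[0,0,0],[0,0,0],0.2],[[0,0,0],[0,0,0],0.2],[[0,0,0],[0,0,0],0.2],[[0,0,0],[0,0,0],0.2]]}}

```text
t: 3.2
eef_pos: [503.1, 229.5, 27.1]
tcp_rot: [3.139, -0.001, 1.529]
ft_force: [4.6, 0.9, 0.7]
opening: 0.371
grip_force: 30.0
```

Request:
{"op": "move_arm", "data": {"commands": [[[0,0,1],[0,0,0],0.2],[[0,0,3],[0,0,0],0.2],[[0,0,4],[0,0,0],0.2],[[0,0,3],[0,0,0],0.2],[[0.6,-2.5,0],[0,0,0.5],0.2],[[1,-4,0],[0,0,0.5],0.2],[[1,-4,0],[0,0,0.5],0.2],[[1,-4,0],[0,0,0.5],0.2],[[1,-4,0],[0,0,0.5],0.2],[[1,-4,0],[0,0,0.5],0.2]]}}

```text
t: 4.2
eef_pos: [557.1, 2.9, 136.6]
tcp_rot: [-3.139, -0.0, 1.581]
ft_force: [0.4, 0.6, -5.5]
opening: 0.37
grip_force: 30.0
```

Request:
{"op": "move_arm", "data": {"commands": [[[1,-3.4,0],[0,0,0.4],0.2],[[0.8,-2,0],[0,0,0],0.2],[[0,-1,0],[0,0,0],0.2],[[0,0,-1],[0,0,0],0.2],[[0,0,-2],[0,0,0],0.2],[[0,0,-2],[0,0,0],0.2],[[0,0,-1.5],[0,0,0],0.2],[[0,0,0],[0,0,0],0.2],[[0,0,0],[0,0,0],0.2]]}}

```text
t: 5.1
eef_pos: [575.5, -58.7, 71.5]
tcp_rot: [-3.14, -0.0, 1.589]
ft_force: [-0.2, 0.5, -5.7]
opening: 0.369
grip_force: 30.0
```

```bash
python3 - <<'E'
from cell import *
import cv2,numpy as np
t=read_camera("top");s=read_camera("scene")
c=lambda im,x,y,w,h:cv2.resize(im[y:y+h,x:x+w],None,fx=4,fy=4,interpolation=cv2.INTER_CUBIC)
cv2.imwrite("pics/pre2.png",np.hstack([c(t,340,120,80,100),c(s,220,190,110,100)]))
print(state()["joints"],state()["eef_pos"])
E
```

```text
[-2.16405278e-01  6.04562273e-01  1.80810662e+00  1.22397722e-04
  7.28130787e-01 -2.34115537e-01] [576.09449183 -59.15674031  72.35538259]
```

View pics/pre2.png

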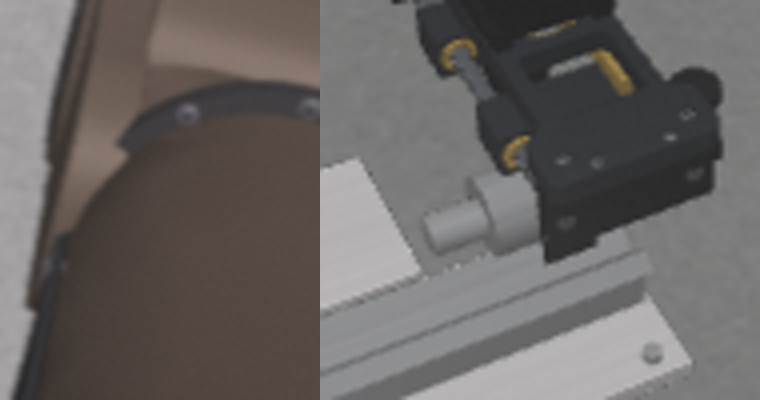

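The held pin's spigot end is at scene crop (432,232), above the open groove and short of the shelf edge, and it points toward the camera mount.

Request:
{"op": "move_arm", "data": {"commands": [[[0.05,0,-1],[0,0,0],0.2],[[0,0,-1],[0,0,0],0.2],[[0,0,-0.5],[0,0,0],0.2],[[0,0,-0.2],[0,0,0],0.2],[[0,0,0],[0,0,0],0.2],[[0,0,0],[0,0,0],0.2]]}}

```text
t: 5.8
eef_pos: [576.6, -59.6, 45.3]
tcp_rot: [3.141, 0.0, 1.588]
ft_force: [-2.4, 1.1, 6.4]
opening: 0.374
grip_force: 32.3
```

Request:
{"op": "move_arm", "data": {"commands": [[[0,0,-0.1],[0,0,0],0.2],[[0,0,0],[0,0,0],0.2],[[0,0,0],[0,0,0],0.2]]}}

```text
t: 6.1
eef_pos: [576.7, -59.6, 45.1]
tcp_rot: [3.14, 0.0, 1.588]
ft_force: [-4.6, 2.2, 15.1]
opening: 0.373
grip_force: 35.4
```

Request:
{"op": "move_arm", "data": {"commands": [[[-0.1,0,0],[0,0,0],0.2],[[0,0,0],[0,0,0],0.2],[[0,0,0],[0,0,0],0.2]]}}

```text
t: 6.4
eef_pos: [576.6, -59.7, 45.2]
tcp_rot: [3.138, 0.0, 1.588]
ft_force: [-0.9, 2.8, 12.9]
opening: 0.373
grip_force: 34.5
```

```bash
python3 - <<'E'
from cell import *
import cv2,numpy as np
s=read_camera("scene");st=state();print({k:np.round(st[k],2).tolist() for k in("eef_pos","ft_force","moment","tcp_rot")})
cv2.imwrite("pics/lay.png",cv2.resize(s[200:310,160:330],None,fx=4,fy=4,interpolation=cv2.INTER_CUBIC))
E
```

```text
{'eef_pos': [576.64, -59.67, 45.2], 'ft_force': [-0.95, 2.17, 12.62], 'moment': [0.5, 0.33, -0.03], 'tcp_rot': [3.14, 0.0, 1.59]}
```

View pics/lay.png

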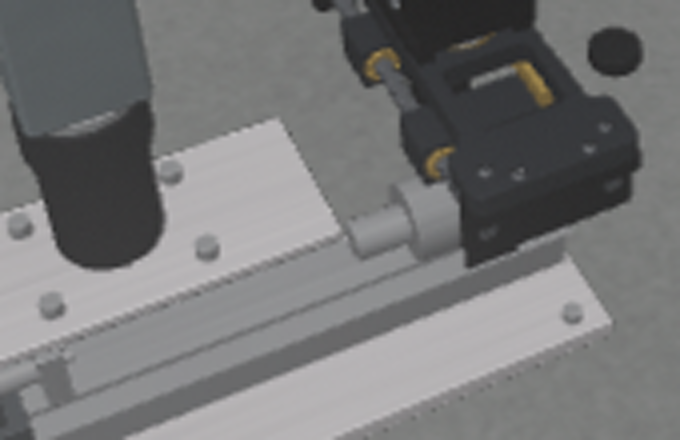

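The pin lies in the groove with the spigot toward the camera mount; its tip is at crop (360,235), just short of the shelf edge. I ease the preload, release and lift.

Request:
{"op": "move_arm", "data": {"commands": [[[0,0,0.1],[0,0,0],0.2],[[0,0,0],[0,0,0],0.45],[[0,0,0],[0,0,0],0.55],[[0,0,0],[0,0,0],0.55],[[0,0,0],[0,0,0],0.55]]}}

```text
t: 6.95
eef_pos: [575.3, -59.7, 44.5]
tcp_rot: [-3.141, -0.0, 1.588]
ft_force: [-0.2, -0.3, 0.1]
opening: 0.548
grip_force: 0.0
```

Request:
{"op": "move_arm", "data": {"commands": [[[0,0,1],[0,0,0],0.55],[[0,0,2],[0,0,0],0.55],[[0,0,3],[0,0,0],0.55],[[0,2,4],[0,0,0],0.3],[[0,4,0],[0,0,0],0],[[0,4,0],[0,0,0],0],[[0,2,0],[0,0,0],0],[[0,0,0],[0,0,0],0],[[0,0,0],[0,0,0],0]]}}

```text
t: 7.85
eef_pos: [575.5, 60.3, 145.1]
tcp_rot: [3.141, 0.0, 1.589]
ft_force: [-0.5, -0.2, -0.3]
opening: 0.099
grip_force: 0.0
```

Request:
{"op": "move_arm", "data": {"commands": [[[0,0,0],[-7,-0.12,0],0],[[0,0,0],[-7,-0.12,0],0],[[0,0,0],[-7,-0.12,0],0],[[0,0,0],[-7,-0.12,0],0],[[0,0,0],[-7,-0.12,0],0],[[0,0,0],[-7,-0.12,0],0],[[0,0,0],[0,0,0],0],[[0,0,0],[0,0,0],0]]}}

```text
t: 8.65
eef_pos: [575.5, 59.9, 144.3]
tcp_rot: [-3.14, 0.73, 1.589]
ft_force: [0.7, 0.1, 0.4]
opening: 0.005
grip_force: 0.0
```

```bash
python3 - <<'E'
from cell import *
import cv2,numpy as np
from scipy.spatial.transform import Rotation as R
s=read_camera("scene");t=read_camera("top");st=state();print({k:np.round(st[k],3).tolist() for k in("eef_pos","joints","opening","ft_force")})
print(R.from_euler("xyz",st["tcp_rot"]).as_matrix().round(3))
c=lambda im,x,y,w,h:cv2.resize(im[y:y+h,x:x+w],None,fx=4,fy=4,interpolation=cv2.INTER_CUBIC)
cv2.imwrite("pics/lean.png",np.vstack([c(s,150,165,190,85),c(t,270,150,190,60)]))
E
```

```text
{'eef_pos': [575.685, 59.328, 145.16], 'joints': [0.292, 0.646, 1.697, -0.771, 1.171, 0.725], 'opening': 0.0, 'ft_force': [0.679, 0.058, 0.187]}
[[-0.011  1.     0.011]
 [ 0.745  0.016 -0.667]
 [-0.667  0.001 -0.745]]
```

View pics/lean.png

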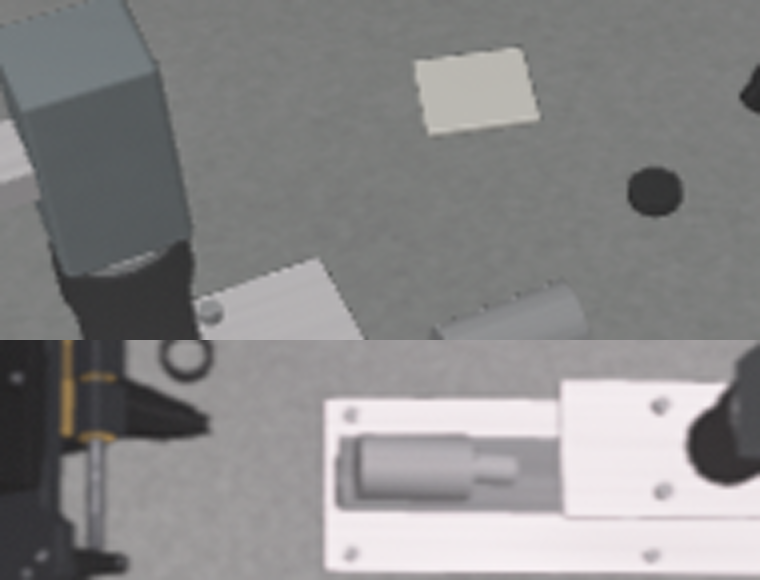

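The top crop shows the pin level in the groove, with its rear face at (357,465), its tip at (517,468) and the shelf edge at u=561. The leaned, shut fingers have their tips at (210,425).

```bash
python3 - <<'E'
from h import *
for u,v in((357,465),(472,466),(517,468)): print(onz("top",((u+.5)/4-.5+270,(v-340+.5)/4-.5+150),60).round(1))
print(onz("top",((210+.5)/4-.5+270,(425-340+.5)/4-.5+150),145).round(1))
print(onz("top",((561+.5)/4-.5+270,(450-340+.5)/4-.5+150),113).round(1))
E
```

```text
[575.1 -27.8  60. ]
[576.2 -89.6  60. ]
[ 575.8 -113.9   60. ]
[575.5  52.5 145. ]
[ 574.8 -125.1  113. ]
```

Request:
{"op": "move_arm", "data": {"commands": [[[0,-2,-3],[0,0,0],0],[[0.05,-2,-3],[0,0,0],0],[[0,-1,-2],[0,0,0],0],[[0,-1,-0.8],[0,0,0],0],[[0,-0.5,0],[0,0,0],0],[[0,-0.5,0],[0,0,0],0],[[0,0,0],[0,0,0],0],[[0,0,0],[0,0,0],0]]}}

```text
t: 9.55
eef_pos: [576.4, -9.4, 57.6]
tcp_rot: [3.139, 0.733, 1.587]
ft_force: [-0.3, -0.3, -0.7]
opening: 0.003
grip_force: 0.0
```

Request:
{"op": "move_arm", "data": {"commands": [[[0,-0.3,0],[0,0,0],0],[[0,-0.3,0],[0,0,0],0],[[0,-0.2,0],[0,0,0],0],[[0,-0.2,0],[0,0,0],0],[[0,-0.2,0],[0,0,0],0],[[0,-0.2,0],[0,0,0],0],[[0,-0.2,0],[0,0,0],0],[[0,-0.2,0],[0,0,0],0],[[0,-0.2,0],[0,0,0],0],[[0,-0.2,0],[0,0,0],0]]}}

```text
t: 10.55
eef_pos: [576.0, -31.8, 56.7]
tcp_rot: [3.141, 0.733, 1.588]
ft_force: [0.7, 1.9, -0.1]
opening: 0.004
grip_force: 1.3
```

Request:
{"op": "move_arm", "data": {"commands": [[[0,-0.3,0],[0,0,0],0],[[0,-0.3,0],[0,0,0],0],[[0,-0.3,0],[0,0,0],0],[[0.05,-0.3,0],[0,0,0],0],[[0,-0.3,0],[0,0,0],0],[[0,-0.3,0],[0,0,0],0],[[0,-0.3,0],[0,0,0],0],[[0,-0.3,0],[0,0,0],0],[[0,-0.3,0],[0,0,0],0],[[0,-0.3,0],[0,0,0],0]]}}

```text
t: 11.55
eef_pos: [576.5, -61.9, 56.7]
tcp_rot: [3.141, 0.733, 1.588]
ft_force: [1.7, 2.0, 0.9]
opening: 0.004
grip_force: 1.3
```

Request:
{"op": "move_arm", "data": {"commands": [[[0,-0.3,0],[0,0,0],0],[[0,-0.3,0],[0,0,0],0],[[0,-0.3,0],[0,0,0],0],[[0.05,-0.3,0],[0,0,0],0],[[0,-0.3,0],[0,0,0],0],[[0,-0.3,0],[0,0,0],0],[[0,-0.3,0],[0,0,0],0],[[0,-0.3,0],[0,0,0],0],[[0,-0.3,0],[0,0,0],0],[[0,-0.3,0],[0,0,0],0]]}}

```text
t: 12.55
eef_pos: [577.0, -91.9, 56.7]
tcp_rot: [3.141, 0.733, 1.588]
ft_force: [1.0, 2.4, 0.2]
opening: 0.007
grip_force: 1.3
```

Request:
{"op": "move_arm", "data": {"commands": [[[0,-0.3,0],[0,0,0],0],[[0,-0.3,0],[0,0,0],0],[[0,-0.3,0],[0,0,0],0],[[0.05,-0.3,0],[0,0,0],0],[[0,-0.3,0],[0,0,0],0],[[0,-0.3,0],[0,0,0],0],[[0,0,0],[0,0,0],0]]}}

```text
t: 13.25
eef_pos: [577.3, -110.2, 56.7]
tcp_rot: [-3.141, 0.733, 1.588]
ft_force: [0.5, 0.2, -0.9]
opening: 0.004
grip_force: 0.3
```

```bash
python3 - <<'E'
from cell import *
import cv2,numpy as np
s=read_camera("scene");st=state();print({k:np.round(st[k],3).tolist() for k in("eef_pos","joints","ft_force")})
cv2.imwrite("pics/push.png",cv2.resize(s[230:330,140:330],None,fx=4,fy=4,interpolation=cv2.INTER_CUBIC))
E
```

```text
{'eef_pos': [577.292, -110.03, 56.676], 'joints': [0.011, 0.738, 1.848, -1.045, 0.885, 0.821], 'ft_force': [0.011, -0.813, 0.4]}
```

View pics/push.png

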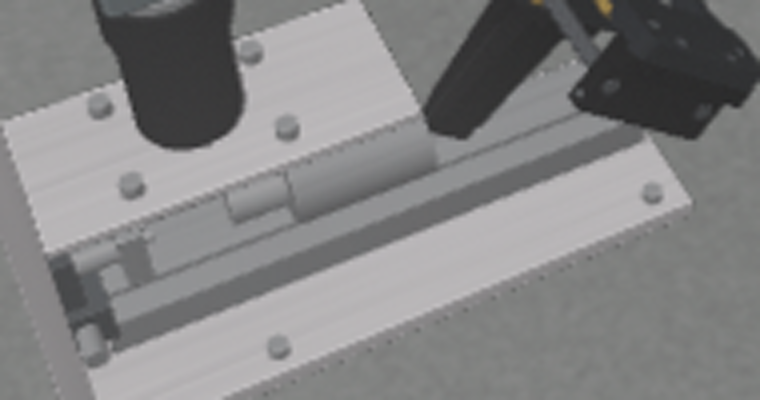

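The scene crop shows the pin's tip at (230,207) and the stop's face near (150,240), so about 30 mm remain. The finger is clear of the shelf edge at (420,110). Joint 4 is nearing its limit, so I reduce the lean by 3° and go on.

Request:
{"op": "move_arm", "data": {"commands": [[[0,0,0],[1.5,0,0],0],[[0,0,0],[1.5,0,0],0],[[0,-0.2,0],[0,0,0],0],[[0,-0.2,0],[0,0,0],0],[[0,-0.2,0],[0,0,0],0],[[0.02,-0.2,0],[0,0,0],0],[[0,-0.2,0],[0,0,0],0],[[0,-0.2,0],[0,0,0],0],[[0,-0.2,0],[0,0,0],0]]}}

```text
t: 14.2
eef_pos: [577.7, -123.8, 56.7]
tcp_rot: [3.14, 0.681, 1.587]
ft_force: [1.3, 2.8, 1.1]
opening: 0.003
grip_force: 1.5
```

```bash
python3 -c "
from cell import *
s=state();print(s['joints'],s['eef_pos'],s['ft_force'])"
```

```text
[-0.03236674  0.72128903  1.85109416 -1.01349964  0.83412039  0.75899759] [ 577.73258976 -123.7634952    56.68294227] [1.30803724 2.84416109 1.1143769 ]
```

Request:
{"op": "move_arm", "data": {"commands": [[[0,-0.1,0],[0,0,0],0],[[0,-0.1,0],[0,0,0],0],[[0,-0.1,0],[0,0,0],0],[[0,-0.1,0],[0,0,0],0]]}}

```text
t: 14.6
eef_pos: [577.8, -127.7, 56.7]
tcp_rot: [3.14, 0.681, 1.587]
ft_force: [0.8, 3.1, 0.9]
opening: 0.002
grip_force: 1.5
```

Request:
{"op": "move_arm", "data": {"commands": [[[0,-0.1,0],[0,0,0],0],[[0,-0.1,0],[0,0,0],0]]}}

```text
t: 14.8
eef_pos: [577.7, -129.7, 56.7]
tcp_rot: [3.14, 0.681, 1.587]
ft_force: [0.6, 3.1, 0.7]
opening: 0.006
grip_force: 1.5
```

Request:
{"op": "move_arm", "data": {"commands": [[[0,-0.1,0],[0,0,0],0],[[0,-0.1,0],[0,0,0],0]]}}

```text
t: 15.0
eef_pos: [577.7, -131.8, 56.7]
tcp_rot: [3.14, 0.681, 1.587]
ft_force: [0.8, 3.3, 1.7]
opening: 0.005
grip_force: 1.5
```

Request:
{"op": "move_arm", "data": {"commands": [[[0,-0.1,0],[0,0,0],0],[[0,-0.1,0],[0,0,0],0]]}}

```text
t: 15.2
eef_pos: [577.7, -133.7, 56.7]
tcp_rot: [3.14, 0.681, 1.587]
ft_force: [0.1, 3.7, 0.2]
opening: 0.001
grip_force: 1.5
```

```bash
python3 - <<'E'
from cell import *
import cv2,numpy as np
s=read_camera("scene");st=state();print({k:np.round(st[k],3).tolist() for k in("eef_pos","joints","ft_force")})
cv2.imwrite("pics/near.png",cv2.resize(s[255:330,145:275],None,fx=6,fy=6,interpolation=cv2.INTER_CUBIC))
E
```

```text
{'eef_pos': [577.698, -133.877, 56.671], 'joints': [-0.05, 0.721, 1.853, -1.025, 0.825, 0.754], 'ft_force': [0.993, 1.687, 1.347]}
```

View pics/near.png

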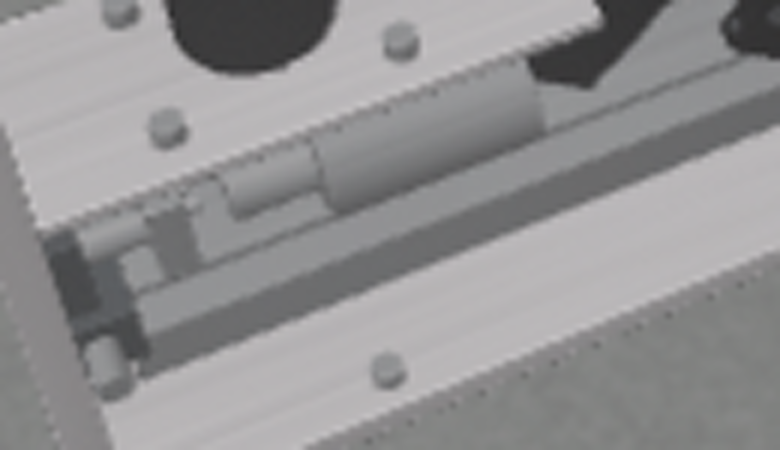

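The scene crop shows the spigot end at (225,190), the stop's face at about u=195 and its tip at (205,192), so about 7 mm remain. I finish in small steps, going by force.

Request:
{"op": "move_arm", "data": {"commands": [[[0,-0.1,0],[0,0,0],0],[[0,-0.1,0],[0,0,0],0]]}}

```text
t: 15.45
eef_pos: [577.7, -135.7, 56.7]
tcp_rot: [3.14, 0.681, 1.587]
ft_force: [1.2, 2.8, 1.1]
opening: 0.011
grip_force: 1.5
```

Request:
{"op": "move_arm", "data": {"commands": [[[0,-0.1,0],[0,0,0],0],[[0,-0.1,0],[0,0,0],0]]}}

```text
t: 15.65
eef_pos: [577.7, -137.8, 56.7]
tcp_rot: [3.14, 0.681, 1.587]
ft_force: [1.9, 3.1, 0.6]
opening: 0.005
grip_force: 1.4
```

Request:
{"op": "move_arm", "data": {"commands": [[[0,-0.05,0],[0,0,0],0],[[0,-0.05,0],[0,0,0],0]]}}

```text
t: 15.85
eef_pos: [577.7, -138.7, 56.7]
tcp_rot: [3.14, 0.681, 1.587]
ft_force: [1.9, 3.1, 1.2]
opening: 0.008
grip_force: 1.4
```

Request:
{"op": "move_arm", "data": {"commands": [[[0,-0.05,0],[0,0,0],0],[[0,-0.05,0],[0,0,0],0]]}}

```text
t: 16.05
eef_pos: [577.7, -139.7, 56.7]
tcp_rot: [3.14, 0.681, 1.587]
ft_force: [1.3, 3.5, 0.4]
opening: 0.004
grip_force: 1.4
```

Request:
{"op": "move_arm", "data": {"commands": [[[0,-0.05,0],[0,0,0],0],[[0,-0.05,0],[0,0,0],0]]}}

```text
t: 16.25
eef_pos: [577.7, -140.7, 56.6]
tcp_rot: [3.14, 0.681, 1.587]
ft_force: [2.5, 2.5, 1.3]
opening: 0.004
grip_force: 1.4
```

Request:
{"op": "move_arm", "data": {"commands": [[[0,-0.05,0],[0,0,0],0],[[0,-0.05,0],[0,0,0],0]]}}

```text
t: 16.45
eef_pos: [577.7, -141.7, 56.7]
tcp_rot: [3.14, 0.681, 1.587]
ft_force: [1.3, 3.6, 2.1]
opening: 0.006
grip_force: 1.5
```

Request:
{"op": "move_arm", "data": {"commands": [[[0,-0.05,0],[0,0,0],0],[[0,-0.05,0],[0,0,0],0]]}}

```text
t: 16.65
eef_pos: [577.7, -142.7, 56.7]
tcp_rot: [3.14, 0.681, 1.587]
ft_force: [1.7, 2.9, 0.4]
opening: 0.003
grip_force: 1.6
```

Request:
{"op": "move_arm", "data": {"commands": [[[0,-0.05,0],[0,0,0],0],[[0,-0.05,0],[0,0,0],0]]}}

```text
t: 16.85
eef_pos: [577.7, -143.7, 56.6]
tcp_rot: [3.14, 0.681, 1.587]
ft_force: [0.7, 3.5, 0.6]
opening: 0.003
grip_force: 1.7
```

Request:
{"op": "move_arm", "data": {"commands": [[[0,-0.05,0],[0,0,0],0],[[0,-0.05,0],[0,0,0],0]]}}

```text
t: 17.05
eef_pos: [577.7, -144.7, 56.6]
tcp_rot: [3.14, 0.681, 1.587]
ft_force: [1.9, 3.2, 1.4]
opening: 0.005
grip_force: 1.7
```

Request:
{"op": "move_arm", "data": {"commands": [[[0,-0.05,0],[0,0,0],0],[[0,-0.05,0],[0,0,0],0]]}}

```text
t: 17.25
eef_pos: [577.7, -145.6, 56.6]
tcp_rot: [3.14, 0.681, 1.587]
ft_force: [1.3, 6.2, 1.0]
opening: 0.002
grip_force: 3.2
```

Request:
{"op": "move_arm", "data": {"commands": [[[0,-0.03,0],[0,0,0],0],[[0,0,0],[0,0,0],0]]}}

```text
t: 17.45
eef_pos: [577.8, -145.7, 56.6]
tcp_rot: [3.14, 0.68, 1.587]
ft_force: [2.5, 6.0, 2.2]
opening: 0.004
grip_force: 3.3
```

Request:
{"op": "move_arm", "data": {"commands": [[[0,-0.03,0],[0,0,0],0],[[0,0,0],[0,0,0],0]]}}

```text
t: 17.65
eef_pos: [577.8, -145.8, 56.6]
tcp_rot: [3.14, 0.68, 1.587]
ft_force: [0.7, 8.6, 1.2]
opening: 0.005
grip_force: 4.1
```

The force rises without travel, so the pin is home. I retract straight back, then up.

Request:
{"op": "move_arm", "data": {"commands": [[[0,0.1,0],[0,0,0],0],[[0,0.4,0],[0,0,0],0],[[0,1,0],[0,0,0],0],[[-0.05,3,0],[0,0,0],0],[[-0.1,4,0],[0,0,0],0],[[-0.1,4,0],[0,0,0],0],[[0,4,0],[0,0,0],0],[[0,2,3],[0,0,0],0],[[0,1,4],[0,0,0],0],[[0,0,2],[0,0,0],0]]}}

```text
t: 18.65
eef_pos: [575.4, 51.0, 149.1]
tcp_rot: [3.138, 0.68, 1.588]
ft_force: [-0.1, 0.1, 0.0]
opening: 0.006
grip_force: 0.0
```

```bash
python3 - <<'E'
from cell import *
import cv2,numpy as np
a=cv2.imread("pics/near.png");s=read_camera("scene");st=state();print(np.round(st["eef_pos"],1),np.round(st["ft_force"],1))
# profile along spigot/probe/stop line in the scene picture (crop x6 coordinates (320,165)->(150,225))
b=cv2.resize(s[255:330,145:275],None,fx=6,fy=6,interpolation=cv2.INTER_CUBIC)
for u in range(130,330,10):
    v=int(208-(u-190)*0.345); print(u,v,a[v,u].mean().round(),b[v,u].mean().round())
E
```

```text
[576.   50.4 151.3] [ 0.9 -0.   2.4]
130 228 152.0 147.0
140 225 147.0 142.0
150 221 103.0 101.0
160 218 113.0 109.0
170 214 109.0 107.0
180 211 109.0 106.0
190 208 140.0 140.0
200 204 135.0 142.0
210 201 144.0 142.0
220 197 140.0 143.0
230 194 142.0 143.0
240 190 144.0 143.0
250 187 145.0 143.0
260 183 145.0 143.0
270 180 146.0 135.0
280 176 146.0 136.0
290 173 146.0 138.0
300 170 146.0 138.0
310 166 144.0 138.0
320 163 133.0 138.0
```

```bash
python3 -c "
from cell import env
print(env.job_done())"
```

```text
the job is handed in; nothing more can be done
None
```

The spigot pin is lying in the groove with its spigot end against the stop, judged by the push force climbing to about 8.6 N with no further travel; the arm is clear, I left the other two pins alone, and the job was handed in at about 19 s.

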